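Fetch the wand from behind the pots in the toy caddy

ROBOT

A 6-joint arm with a two-finger parallel gripper is mounted at the origin on the work surface. World frame = base frame: x ahead of the robot, y to its left, z up, the work surface at z = 0. Lengths are in m, angles in rad, forces in N, time in s.
With the tool pointing down it reaches from about 0.3 to 0.775 m from the base axis. Payload 14.6 kg.
Tool frame: the origin (TCP) lies midway between the tips of the shut fingers; the grasp point (between the pads) lies 19 mm behind it (ctrl.hold_point_z is the distance from the TCP to the grasp point, in m); z points along the fingers, x is the direction in which the jaws open and shut, and the axes are right-handed (so a half turn about z gives the same grasp; the last joint's range is limited). The gripper opens to 94 mm and grips with 3 to 60 N. Pads are 16 mm wide; open, the fingers measure 119 mm over their backs; the gripper's body (75 mm by 177 mm) begins 78 mm behind the grasp point.
Start: joints at [1.046, 0.3, 1.521, -0, 1.321, -0.067], TCP at [0.243, 0.493, 0.205] pointing down, gripper open.
Joint ranges: [-3.03, 3.03], [-0.79, 2.21], [0.23, 2.52], [-1.04, 4.18], [0, 3.07], [-2.55, 2.55]. Speed limits (rad/s): [2.22, 2.22, 2.57, 3.14, 3.14, 3.14].

INTERFACE

Orientations are given as [roll, pitch, yaw] about the fixed x, y, z axes, in that order (R = Rz(yaw) Ry(pitch) Rx(roll)).
In Python, from station import ctrl, viewer, ticket, nets gives the robot as it stands.
- The arm moves only by the tool carry_out, never from a script. Its argument "commands" is one flat list of numbers, 7 for each row, row after row: the closure, from -1 (fully open) to 1 (shut), so that 0 is half open, then the shift along the world's x, y, z in cm, then the turn, a rotation vector about the world's x, y, z in rad. In form: [gripper, tx, ty, tz, ax, ay, az, gripper, tx, ty, tz, ax, ay, az, ...]. A call has 1 to 12 rows; each row is the pose to reach, as a shift and turn from the pose measured when the call began; what a row does not reach only later rows make up. A row lasts 1/12 s, in which the tool goes at most 41.7 mm and 7.16 degrees, less where a joint would pass 70% of its speed; a pose out of reach is approached as far as the arm can. A call with a gripper value outside its range is refused whole. The fingers move at their own pace and stop on an object; "force" is the grip in N (left out, the last holds). Time passes only in rows, so rows that repeat a pose let the fingers close. It gives the time, the measured TCP pose, the force and the opening at its end, in the units of the state.
- ctrl.get_obs(): the state, without advancing time (a new reading comes with each control period).
- viewer.camera(name): name is "side" or "top" or "wrist"; returns (picture, depth): 400x640x3 uint8, blue, green, red; 400x640 float32, m along the optical axis (not along the pixel's ray), 0 where there is no reading.
- viewer.camera_info(name): a dict with "fx", "fy", "cx", "cy" (pixels), "R" (3x3) and "t" (3): a world point X has camera coordinates R X + t. Camera axes: x right, y down, z forward; pixel columns grow to the right and rows downward; lengths in m; the calibration is good to about 2 mm. A picture is of the moment at which its call begins: read the wrist's pose just before it. camera_info takes no time and is no camera call; for the wrist camera it gives the pose at the moment of the call.
- ticket.hand_in(): hands the job in, once; it reports no verdict.
Trained networks look in the newest picture that a camera, given by its name, has taken for a name from the list of things; names that differ only in an ending like _2 or _b are one class to them, and where a whole thing is asked for, a point or a joint stands for the part that bears it (a point fixed in the world has none). Each returns a list of dicts, best first, with "confidence" (0 to 1); they miss things now and then, are a little off and sometimes report something else, mostly with a low value. They report only what shows in the picture. A call takes as long as a camera call.
- nets.silhouettes(camera, thing): "region" (400x640 bool, what is visible of it) and "extent" ([left, top, right, bottom] in pixels, round what is visible of it).
The state is a dict: "time_s": time; "qpos": joint angles; "joint_vel": joint speeds; "tau": joint torques, N m; "ee_pos": TCP position; "eef_rot": TCP orientation; "force": force on the tool from outside, world axes, zero at the start; "moment": the same for the moment, N m; "grip_width": finger opening in m.
Only numpy, scipy, OpenCV 4.12 (cv2) and the standard library are available. Lean on these libraries where they do the work, as an engineer would, in place of code of your own. Each camera call takes 0.05 s, during which the arm holds its last target. There are 200 camera calls.

TASK

The light-up wand lies at the back of the red caddy, behind the bead jar, the egg cup and the bubble bottle: clear those three out of the way by standing them on the yellow tray without shifting the wand, then lift the wand out and lay it in both forks of its wooden stand. Once the wand is on its stand, put the jar, the egg cup and the bottle back upright, each into the very pocket of the caddy it came from. Tip nothing over, and leave the toy tractor and the ring stacker where they are.

Things in the scene. Friction and masses are not known exactly. Their poses are not given: they have to be found in the camera images.
- wand_center (a point): Toy wand lying flat, 205 mm long: purple handle (105 long, 26 wide, 24 high), pink tube (22 thick), flat yellow star (42 across). The point is its balance point, in the handle, 12 mm above what it lies on; grip here, across the 26 mm (its y). Its x axis points to the star, z up; it spans x = -85 to +120 mm. Starts on the caddy's ledge, along the row of pockets.
- jar_center (a point): Small glass jar full of coloured beads with a brass-coloured twist cap (stays shut). Body 50 mm in diameter, 88 mm high, cap 47 mm wide from 72 to 88 mm; straight sides from 2 to 62 mm above its foot. Point on its axis half-way up, 44 mm above its foot; z up.
- eggcup_center (a point): White plastic egg cup, 70 mm high: foot 47 mm in diameter, thin stem, hollow bowl 50 mm in diameter with near-upright sides from 40 to 70 mm above its foot (grip it there). Point on its axis half-way up, 35 mm above its foot; z up.
- bottle_center (a point): Blue bubble bottle with an orange cap (shut) and a pale band, 96 mm high. Body 49 mm in diameter with straight sides from 3 to 70 mm above its foot, cap 36 mm in diameter from 78 to 96 mm. Point on its axis half-way up, 48 mm above its foot; z up.
- caddy: Red caddy, fixed, 154 (x) by 260 mm (y). Origin: centre of underside; +x to its back, where a grey handle is folded (46 mm high). In front a row of 3 square pockets, 62 wide, 9 deep, floor 3 mm up, centres x = -40, y = -70, 0, 70 mm: jar, egg cup and bottle start there in any order. Behind, a ledge 12 mm up with the wand near x = +16. Walls: front 24, others 34 mm high; back's inner face x = +71.
- tray: Yellow shallow tray, fixed, 190 by 190 mm outside, walls 4 mm thick and 16 mm high. Origin at the centre of its underside; inner floor 4 mm above it. The side area for the jar, egg cup and bottle; empty at the start.
- stand: Wooden wand stand, fixed: board 170 (x) by 75 mm (y), 10 thick, with two forks, each 12 thick, at x = -50 and +50 mm. The wand lies along x in both, either way round. Fork seats are 22 mm above the underside and 44 wide between prongs 41 mm high (64 over their outsides). Origin: centre of underside. A wand in place has its balance point midway between the forks, 34 mm up.
- tractor_center (a point): Green toy tractor with black wheels, 120 by 72 mm, 82 mm high, a bystander to be left alone. Point at its middle 41 mm up, x towards its nose.
- stacker_center (a point): Ring stacker toy, red to blue rings on a wooden peg, 72 mm in diameter and 95 mm high, a bystander to be left alone. Point on its axis half-way up (47 mm).

How it is judged:
By the outcome, as a careful person would: the job done as asked, in the order asked, and still so for the second after the job is handed in, with the robot touching nothing.
It also fails if it takes over 144 s, if anything falls off the work surface, if the arm or the gripper's body presses on something with over 40 N, if the wrist force passes 120 N, or if a joint passes its speed limit or range.

## Working session

There is one attempt and no reset: what is moved stays moved. The work goes in short steps, Python scripts to look and compute and a tool call to move; the robot and the scene stay as the last step left them, time stands still between calls to the robot, and variables do not carry over. Pictures are saved under pics/ and viewed, about 12 in all and at most 16, crops included, and the job is handed in when it is done.

Besides the shell and the picture viewer there is one more tool, called after "Emit:" by a JSON object that holds its "op" and its "data". carry_out: Moves the arm, as the interface text tells. Its arguments: {"type":"object","properties":{"commands":{"type":"array","items":{"type":"number"}},"force":{"type":"number"}},"required":["commands"]}

```bash
ls; mkdir -p pics
cat > h.py <<'E'
import numpy as np, cv2
from station import ctrl, viewer, ticket, nets
def cloud(cam, d, info=None):
    i=info or viewer.camera_info(cam); R=np.array(i["R"]);t=np.array(i["t"])
    v,u=np.mgrid[0:400,0:640]
    P=np.stack([(u-i["cx"])/i["fx"]*d,(v-i["cy"])/i["fy"]*d,d],-1)
    return (P-t)@R
E
python3 - <<'E'
from h import *
o=ctrl.get_obs(); print({k:np.round(v,3) for k,v in o.items()}, ctrl.hold_point_z)
for c in ("top","side"):
    p,d=viewer.camera(c); cv2.imwrite(f"pics/{c}0.png",p); W=cloud(c,d)
    for n in ["wand_center","jar_center","eggcup_center","bottle_center","caddy","tray","stand","tractor_center","stacker_center"]:
        for r in nets.silhouettes(c,n)[:2]:
            m=r["region"]&(d>0); q=W[m]
            if len(q)==0: continue
            print(c,n,round(r["confidence"],2),[int(x) for x in r["extent"]],"lo",np.round(np.percentile(q,3,axis=0),3),"hi",np.round(np.percentile(q,97,axis=0),3))
E
```

```text
pics
{'time_s': np.float64(0.0), 'qpos': array([ 1.046,  0.3  ,  1.522, -0.   ,  1.321, -0.067]), 'joint_vel': array([ 0.001,  0.   ,  0.002, -0.001,  0.   , -0.001]), 'tau': array([-1.0000e-03, -5.3181e+01, -3.5274e+01,  7.1000e-02,  2.4000e-02,
       -0.0000e+00]), 'ee_pos': array([0.243, 0.493, 0.205]), 'eef_rot': array([-3.142e+00,  1.000e-03,  1.113e+00]), 'force': array([ 0.312, -0.465, -0.063]), 'moment': array([-0.014, -0.016, -0.02 ]), 'grip_width': np.float64(0.094)} 0.0188
top wand_center 0.88 [281, 202, 351, 220] lo [ 0.568 -0.093  0.02 ] hi [0.602 0.092 0.041]
top jar_center 0.65 [308, 222, 325, 237] lo [ 0.505 -0.024  0.037] hi [0.546 0.017 0.096]
top eggcup_center 0.49 [283, 219, 301, 236] lo [0.513 0.046 0.007] hi [0.557 0.087 0.074]
top bottle_center 0.74 [336, 221, 349, 243] lo [ 0.499 -0.093  0.004] hi [ 0.537 -0.05   0.103]
top caddy 0.59 [275, 182, 369, 248] lo [ 0.491 -0.138  0.   ] hi [0.66  0.119 0.045]
top tray 0.72 [387, 205, 456, 274] lo [ 0.421 -0.409 -0.002] hi [ 0.602 -0.227  0.017]
top stand 0.7 [181, 217, 243, 252] lo [0.466 0.238 0.001] hi [0.547 0.3
[... 587 characters left out ...]
281, 221, 302, 262] lo [ 0.502 -0.099  0.009] hi [ 0.544 -0.064  0.101]
side caddy 0.71 [256, 176, 352, 277] lo [ 0.492 -0.147  0.001] hi [0.67  0.115 0.045]
side tray 0.6 [279, 221, 300, 264] lo [ 0.502 -0.099  0.007] hi [ 0.544 -0.064  0.101]
side tray 0.55 [276, 290, 406, 399] lo [ 0.426 -0.414  0.003] hi [ 0.605 -0.229  0.017]
side stand 0.82 [221, 143, 254, 179] lo [0.468 0.23  0.003] hi [0.548 0.391 0.039]
side tractor_center 0.82 [323, 144, 364, 184] lo [0.746 0.079 0.011] hi [0.817 0.186 0.084]
side tractor_center 0.69 [256, 177, 350, 279] lo [ 0.491 -0.147  0.004] hi [0.661 0.113 0.045]
side stacker_center 0.56 [393, 232, 422, 268] lo [ 0.739 -0.238  0.002] hi [ 0.793 -0.181  0.092]
```

Run:
```python
from h import *
a=cv2.imread("pics/top0.png")[110:290,170:470]; b=cv2.imread("pics/side0.png")[120:400,200:440]
a=cv2.resize(a,None,fx=1.65,fy=1.65,interpolation=2); b=cv2.resize(b,(int(240*297/280),297))
print(a.shape,b.shape); cv2.imwrite("pics/c1.png",np.hstack([a,b]))
p,d=viewer.camera("wrist"); cv2.imwrite("pics/w0.png",p); i=viewer.camera_info("wrist"); R=np.array(i["R"]); print(-R.T@i["t"], R.round(2), i["fx"])
# heading fits
p,d=viewer.camera("top"); W=cloud("top",d)
for n,lo,hi in [("caddy",.018,.05),("tray",.010,.03),("stand",.004,.06),("wand_center",.01,.06)]:
    r=nets.silhouettes("top",n)[0]; m=r["region"]&(d>0); q=W[m]; q=q[(q[:,2]>lo)&(q[:,2]<hi)]
    print(n,np.round(cv2.minAreaRect((q[:,:2]*1000).astype(np.float32)),1) if 0 else cv2.minAreaRect((q[:,:2]*1000).astype(np.float32)))
```

```text
(297, 495, 3) (297, 254, 3)
[0.17939526 0.52462521 0.38447662] [[ 0.44  0.9   0.  ]
 [ 0.87 -0.43  0.25]
 [ 0.22 -0.11 -0.97]] 325.9857904956938
caddy ((579.2308959960938, -9.244232177734375), (274.0958251953125, 173.94668579101562), 84.0775146484375)
tray ((511.30523681640625, -317.7043762207031), (190.42222595214844, 189.81968688964844), 83.67059326171875)
stand ((506.6248474121094, 317.5494384765625), (170.27938842773438, 74.66270446777344), 80.18983459472656)
wand_center ((586.947265625, -0.7669219970703125), (200.73968505859375, 34.54207229614258), 85.76683807373047)
```

View pics/c1.png

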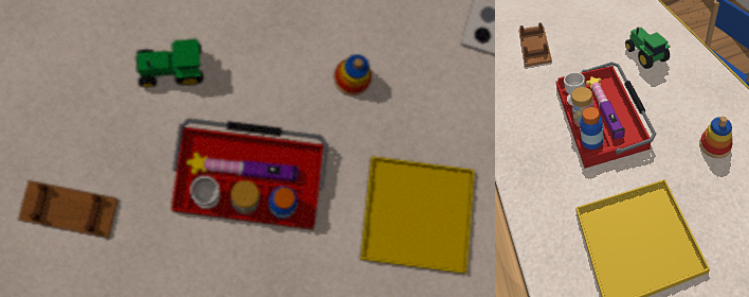

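Scene: egg cup left (+y) pocket, jar in the middle, bottle right; star towards +y; stand left, tray right. Moving the wrist camera above the caddy.

Emit:
{"op": "carry_out", "data": {"commands": [0.3, 31, -46, 10, 0, 0, -1.21, 0.3, 31, -46, 10, 0, 0, -1.21, 0.3, 31, -46, 10, 0, 0, -1.21, 0.3, 31, -46, 10, 0, 0, -1.21, 0.3, 31, -46, 10, 0, 0, -1.21, 0.3, 31, -46, 10, 0, 0, -1.21, 0.3, 31, -46, 10, 0, 0, -1.21, 0.3, 31, -46, 10, 0, 0, -1.21, 0.3, 31, -46, 10, 0, 0, -1.21, 0.3, 31, -46, 10, 0, 0, -1.21, 0.3, 31, -46, 10, 0, 0, -1.21, 0.3, 31, -46, 10, 0, 0, -1.21], "force": 15}}

```text
time_s: 2.3
ee_pos: [0.5188, 0.0833, 0.2947]
eef_rot: [-3.141, -0.0, -0.098]
force: [-0.4, 0.5, 0.9]
grip_width: 0.0331
```

Emit:
{"op": "carry_out", "data": {"commands": [-0.4, 3.5, -5.5, 0.5, 0, 0, -0.005, -0.4, 3.5, -5.5, 0.5, 0, 0, -0.005, -0.4, 3.5, -5.5, 0.5, 0, 0, -0.005, -0.4, 3.5, -5.5, 0.5, 0, 0, -0.005]}}

```text
time_s: 2.63
ee_pos: [0.554, 0.0274, 0.2993]
eef_rot: [-3.141, 0.0, -0.105]
force: [-0.1, 0.1, -0.1]
grip_width: 0.0563
```

```bash
cat >> h.py <<'E'
NM=["wand_center","jar_center","eggcup_center","bottle_center","caddy"]
def rep(c,names=NM,pic=None):
    i=viewer.camera_info(c); p,d=viewer.camera(c); W=cloud(c,d,i)
    if pic: cv2.imwrite(f"pics/{pic}.png",p)
    for n in names:
        for r in nets.silhouettes(c,n)[:1]:
            m=cv2.erode(r["region"].astype(np.uint8),np.ones((3,3)))>0
            q=W[m&(d>0)]
            if len(q)<20: print(n,"few"); continue
            top=np.percentile(q[:,2],97); tq=q[q[:,2]>top-(.03 if n in("tray","stand","caddy","wand_center") else .006)]
            (cx,cy),r0=cv2.minEnclosingCircle((tq[:,:2]*1000).astype(np.float32))
            print(n,round(r["confidence"],2),[int(x) for x in r["extent"]],"top z",round(float(top),4),"circ",np.round([cx,cy,r0],1),"rect",[np.round(x,1).tolist() for x in cv2.minAreaRect((tq[:,:2]*1000).astype(np.float32))])
    return p,d,W
E
python3 - <<'E'
from h import *
o=ctrl.get_obs(); print(o["ee_pos"],o["eef_rot"],o["grip_width"])
p,d,W=rep("wrist",NM+["tray","stand"],pic="w1")
np.savez("w1.npz",W=W,d=d)
E
```

```text
[0.55404656 0.02736875 0.2992956 ] [-3.14142623e+00  2.90627039e-04 -1.04800858e-01] 0.05627680169057714
wand_center 0.74 [332, 110, 356, 253] top z 0.0378 circ [5.912e+02 2.000e-01 9.930e+01] rect [[586.3, 0.8], [198.2, 35.1], 83.1]
eggcup_center 0.72 [283, 125, 323, 161] top z 0.0732 circ [538.8  65.1  23.8] rect [[539.5, 65.4], [46.2, 45.0], 56.3]
bottle_center 0.8 [289, 221, 325, 272] top z 0.0998 circ [525.1 -72.4  17.3] rect [[525.3, -72.1], [34.0, 32.5], 20.5]
tray 0.65 [279, 87, 410, 283] top z 0.045 circ [576.4  -7.9 149.1] rect [[581.0, -11.6], [271.6, 169.2], 83.6]
stand 0.68 [229, 0, 289, 19] top z 0.0114 circ [497.3 242.9  37. ] rect [[497.4, 240.0], [20.8, 73.2], 84.1]
```

View pics/w1.png

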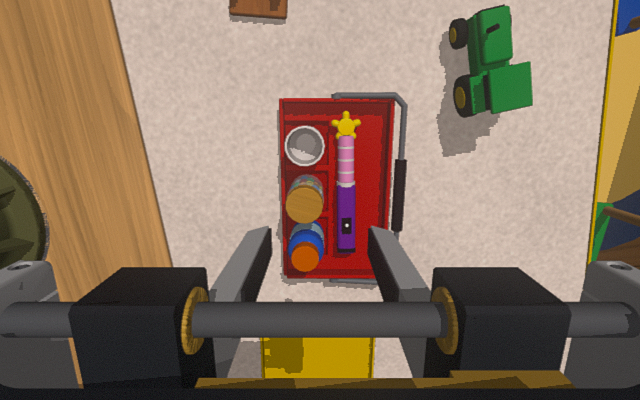

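Picture: egg cup at (303,145), jar cap (304,203), bottle cap (305,257), wand star up at (346,125) – all as planned. Approaching the bottle first, jaws along the caddy's x.

Emit:
{"op": "carry_out", "data": {"commands": [-0.32, -2.9, -9.9, -8, 0, 0, 0, -0.32, -2.9, -9.9, -14, 0, 0, 0, -0.32, -2.9, -9.9, -15, 0, 0, 0, -0.32, -2.9, -9.9, -15, 0, 0, 0, -0.32, -2.9, -9.9, -15, 0, 0, 0, -0.32, -2.9, -9.9, -18, 0, 0, 0, -0.32, -2.9, -9.9, -21, 0, 0, 0, -0.32, -2.9, -9.9, -24, 0, 0, 0, -0.32, -2.9, -9.9, -25.4, 0, 0, 0, -0.32, -2.9, -9.9, -25.4, 0, 0, 0, -0.32, -2.9, -9.9, -25.4, 0, 0, 0], "force": 15}}

```text
time_s: 3.95
ee_pos: [0.5246, -0.0698, 0.0461]
eef_rot: [-3.141, -0.0, -0.101]
force: [-0.5, -0.4, -0.0]
grip_width: 0.0622
```

Run:
```python
from h import *
o=ctrl.get_obs(); print(o["ee_pos"],o["eef_rot"],o["grip_width"],o["force"])
z=np.load("w1.npz"); W=z["W"]; q=W[165:240,270:335].reshape(-1,3); q=q[(q[:,2]>.083)&(q[:,2]<.094)&(q[:,1]>-.035)]
print("jar cap",cv2.minEnclosingCircle((q[:,:2]*1000).astype(np.float32)),np.percentile(q[:,2],90))
p,d=viewer.camera("top"); W=cloud("top",d)
q=W[(W[...,2]>.004)&(W[...,2]<.06)&(W[...,1]<-.2)&(W[...,1]>-.45)&(W[...,0]>.38)&(W[...,0]<.65)&(d>0)]
print("tray",cv2.minAreaRect((q[:,:2]*1000).astype(np.float32)))
p,d=viewer.camera("side"); W=cloud("side",d)
q=W[(W[...,2]>.004)&(W[...,2]<.06)&(W[...,1]<-.2)&(W[...,1]>-.45)&(W[...,0]>.38)&(W[...,0]<.65)&(d>0)]
print("tray",cv2.minAreaRect((q[:,:2]*1000).astype(np.float32)),"wall/floor z",np.percentile(q[:,2],[5,50,99]))
```

```text
[ 0.5245839  -0.06984962  0.04606673] [-3.14134418e+00 -5.95760310e-05 -1.01450052e-01] 0.06218338018014985 [-0.50217346 -0.40452198 -0.04949371]
jar cap ((531.4035034179688, -6.380674362182617), 23.298620223999023) 0.09173216992187919
tray ((514.6334228515625, -325.05072021484375), (249.1686553955078, 269.48541259765625), 89.82264709472656)
tray ((515.668701171875, -323.3075256347656), (262.8458557128906, 246.6372528076172), 0.5339964628219604) wall/floor z [0.00420016 0.00557924 0.01826998]
```

Emit:
{"op": "carry_out", "data": {"commands": [1, 0, 0, 0, 0, 0, 0, 1, 0, 0, 0, 0, 0, 0, 1, 0, 0, 0, 0, 0, 0, 1, 0, 0, 0, 0, 0, 0, 1, 0, 0, 0, 0, 0, 0, 1, 0, 0, 1, 0, 0, 0, 1, 0, 0, 3, 0, 0, 0, 1, 0, 0, 5.5, 0, 0, 0, 1, 0, 0, 8, 0, 0, 0, 1, 0, -2.5, 9, 0, 0, 0, 1, 0, -5, 9, 0, 0, 0, 1, 0, -8, 9, 0, 0, 0], "force": 20}}

```text
time_s: 5.05
ee_pos: [0.5257, -0.1504, 0.1393]
eef_rot: [3.141, -0.005, -0.1]
force: [-0.2, -0.6, -0.8]
grip_width: 0.0485
```

Emit:
{"op": "carry_out", "data": {"commands": [1, -0.3, -3, 0, 0, 0, 0, 1, -0.6, -6.5, 0, 0, 0, 0, 1, -0.9, -10, 0, 0, 0, 0, 1, -1.2, -13.5, 0, 0, 0, 0, 1, -1.5, -17, 0, 0, 0, 0, 1, -1.8, -20, 0, 0, 0, 0, 1, -1.9, -22, -1, 0, 0, 0, 1, -1.9, -22.9, -3, 0, 0, 0, 1, -1.9, -22.9, -5, 0, 0, 0, 1, -1.9, -22.9, -7, 0, 0, 0, 1, -1.9, -22.9, -8, 0, 0, 0, 1, -1.9, -22.9, -8.5, 0, 0, 0]}}

```text
time_s: 6.05
ee_pos: [0.5063, -0.379, 0.0533]
eef_rot: [-3.141, -0.003, -0.1]
force: [-0.1, 0.7, -1.2]
grip_width: 0.0486
```

Emit:
{"op": "carry_out", "data": {"commands": [1, 0, 0, -0.3, 0, 0, 0, 1, 0, 0, -0.6, 0, 0, 0, 1, 0, 0, -0.65, 0, 0, 0, 1, 0, 0, -0.65, 0, 0, 0]}}

```text
time_s: 6.38
ee_pos: [0.5065, -0.3794, 0.0493]
eef_rot: [3.141, -0.005, -0.1]
force: [-7.3, 2.8, 11.8]
grip_width: 0.049
```

Emit:
{"op": "carry_out", "data": {"commands": [-0.5, 0, 0, 0, 0, 0, 0, -0.5, 0, 0, 0, 0, 0, 0, -0.5, 0, 0, 0, 0, 0, 0, -0.5, 0, 0, 1, 0, 0, 0, -0.5, 0, 0, 4, 0, 0, 0, -0.5, 0, 0, 8, 0, 0, 0, -0.4, 0, 2, 11, 0, 0, 0, -0.35, 0.5, 6, 12, 0, 0, 0, -0.35, 0.8, 10, 12, 0, 0, 0, -0.35, 1, 14, 12, 0, 0, 0, -0.35, 1.3, 18, 12, 0, 0, 0, -0.35, 1.6, 22, 12, 0, 0, 0]}}

```text
time_s: 7.38
ee_pos: [0.5224, -0.1576, 0.1703]
eef_rot: [3.141, -0.006, -0.1]
force: [0.9, -1.0, 0.6]
grip_width: 0.0633
```

Run:
```python
from h import *
o=ctrl.get_obs(); print(o["ee_pos"],o["eef_rot"],o["grip_width"],o["force"])
rep("top",["bottle_center","jar_center","wand_center"]); p,d,W=rep("side",["bottle_center","jar_center"],pic="s1")
o=ctrl.get_obs(); print(o["ee_pos"],o["force"])
```

```text
[ 0.52237173 -0.15762875  0.17028962] [ 3.14069427 -0.00555198 -0.09996059] 0.06326605681870338 [ 0.92038044 -0.99087393  0.57724488]
bottle_center 0.79 [435, 228, 458, 253] top z 0.1041 circ [ 503.1 -379.3   16.8] rect [[502.4, -378.3], [30.2, 29.7], 71.3]
jar_center 0.64 [309, 221, 327, 236] top z 0.0961 circ [524.5  -5.3  20.8] rect [[524.5, -4.5], [36.9, 39.5], 26.8]
wand_center 0.95 [283, 203, 354, 220] top z 0.0411 circ [ 5.831e+02 -4.000e-01  9.620e+01] rect [[585.4, -0.6], [192.3, 26.4], 85.4]
bottle_center 0.74 [334, 348, 365, 394] top z 0.1026 circ [ 506.1 -384.6   17.3] rect [[505.3, -385.6], [30.7, 32.5], 89.0]
jar_center 0.87 [271, 208, 291, 237] top z 0.0919 circ [512.  -19.    8.7] rect [[513.3, -18.7], [5.0, 17.3], 15.2]
[ 0.52249574 -0.16056325  0.16948406] [-0.27785059  0.39044748 -0.28337221]
```

Emit:
{"op": "carry_out", "data": {"commands": [-0.36, 0.2, 4, 0, 0, 0.005, 0, -0.36, 0.5, 8, 0, 0, 0.005, 0, -0.36, 0.8, 12, 0, 0, 0.005, 0, -0.36, 0.9, 15.5, -0.5, 0, 0.005, 0, -0.36, 0.9, 15.5, -2, 0, 0.005, 0, -0.36, 0.9, 15.5, -4, 0, 0.005, 0, -0.36, 0.9, 15.5, -7, 0, 0.005, 0, -0.36, 0.9, 15.5, -10, 0, 0.005, 0, -0.36, 0.9, 15.5, -12, 0, 0.005, 0, -0.36, 0.9, 15.5, -12.9, 0, 0.005, 0, -0.36, 0.9, 15.5, -12.9, 0, 0.005, 0, -0.36, 0.9, 15.5, -12.9, 0, 0.005, 0]}}

```text
time_s: 8.73
ee_pos: [0.532, -0.0062, 0.0411]
eef_rot: [3.14, -0.0, -0.102]
force: [0.3, 0.4, 0.5]
grip_width: 0.0642
```

Emit:
{"op": "carry_out", "data": {"commands": [1, 0, 0, 0, 0, 0, 0, 1, 0, 0, 0, 0, 0, 0, 1, 0, 0, 0, 0, 0, 0, 1, 0, 0, 0, 0, 0, 0, 1, 0, 0, 0, 0, 0, 0, 1, 0, 0, 1, 0, 0, 0, 1, 0, 0, 3, 0, 0, 0, 1, 0, 0, 5.5, 0, 0, 0, 1, 0, 0, 8, 0, 0, 0, 1, 0, -2.5, 9, 0, 0, 0, 1, 0, -5, 9, 0, 0, 0, 1, 0, -8, 9, 0, 0, 0], "force": 20}}

```text
time_s: 9.73
ee_pos: [0.5323, -0.0865, 0.1331]
eef_rot: [3.14, -0.003, -0.1]
force: [0.2, -0.2, -2.1]
grip_width: 0.0492
```

Emit:
{"op": "carry_out", "data": {"commands": [1, -0.3, -3, 0, 0, 0, 0, 1, -0.6, -6.5, 0, 0, 0, 0, 1, -0.9, -10, 0, 0, 0, 0, 1, -1.2, -13.5, 0, 0, 0, 0, 1, -1.5, -17, 0, 0, 0, 0, 1, -1.8, -20, 0, 0, 0, 0, 1, -1.9, -22, 0, 0, 0, 0, 1, -1.9, -23.2, -1, 0, 0, 0, 1, -1.9, -23.2, -4, 0, 0, 0, 1, -1.9, -23.2, -7, 0, 0, 0, 1, -1.9, -23.2, -8.2, 0, 0, 0, 1, -1.9, -23.2, -8.4, 0, 0, 0]}}

```text
time_s: 10.73
ee_pos: [0.5123, -0.3171, 0.0464]
eef_rot: [-3.141, 0.002, -0.1]
force: [0.1, -0.4, -1.6]
grip_width: 0.0497
```

Emit:
{"op": "carry_out", "data": {"commands": [1, 0, 0, -0.3, 0, 0, 0, 1, 0, 0, -0.55, 0, 0, 0, 1, 0, 0, -0.55, 0, 0, 0]}}

```text
time_s: 10.98
ee_pos: [0.5131, -0.3172, 0.0433]
eef_rot: [3.141, -0.0, -0.099]
force: [-4.3, 2.7, 5.5]
grip_width: 0.0495
```

Emit:
{"op": "carry_out", "data": {"commands": [-0.5, 0, 0, 0, 0, 0, 0, -0.5, 0, 0, 0, 0, 0, 0, -0.5, 0, 0, 0, 0, 0, 0, -0.5, 0, 0, 1, 0, 0, 0, -0.5, 0, 0, 4, 0, 0, 0, -0.5, 0, 0, 8, 0, 0, 0, -0.4, 0, 2, 11, 0, 0, 0, -0.35, 0.5, 6, 12, 0, 0, 0, -0.35, 0.8, 10, 12, 0, 0, 0, -0.35, 1, 14, 12, 0, 0, 0, -0.35, 1.3, 18, 12, 0, 0, 0, -0.35, 1.6, 22, 12, 0, 0, 0]}}

```text
time_s: 11.98
ee_pos: [0.5289, -0.0954, 0.1645]
eef_rot: [3.141, -0.002, -0.1]
force: [1.2, -0.1, 0.5]
grip_width: 0.0635
```

Emit:
{"op": "carry_out", "data": {"commands": [-0.36, 0.2, 4, 0, 0, 0, 0, -0.36, 0.5, 8, 0, 0, 0, 0, -0.36, 0.7, 12, 0, 0, 0, 0, -0.36, 0.9, 14, 0, 0, 0, 0, -0.36, 1, 16.2, 0, 0, 0, 0, -0.36, 1, 16.2, 0, 0, 0, 0, -0.36, 1, 16.2, -2, 0, 0, 0, -0.36, 1, 16.2, -5, 0, 0, 0]}}

```text
time_s: 12.65
ee_pos: [0.5405, 0.0666, 0.117]
eef_rot: [-3.141, -0.007, -0.099]
force: [-0.3, -0.3, 0.6]
grip_width: 0.0642
```

Run:
```python
from h import *
o=ctrl.get_obs(); print(o["ee_pos"],o["eef_rot"],o["grip_width"],o["force"])
rep("top",["bottle_center","jar_center","eggcup_center"])
```

```text
[0.54047839 0.06659345 0.11697424] [-3.1411482  -0.00733185 -0.09883177] 0.06417924380392277 [-0.27104019 -0.3409588   0.62504186]
bottle_center 0.51 [436, 229, 456, 253] top z 0.1035 circ [ 503.3 -378.8   17.2] rect [[503.7, -378.8], [31.6, 29.5], 1.1]
jar_center 0.81 [412, 230, 435, 245] top z 0.0962 circ [ 510.1 -312.5   21.2] rect [[508.9, -312.2], [37.2, 41.0], 3.7]
```

Emit:
{"op": "carry_out", "data": {"commands": [-0.36, -0.1, -0.1, -2, 0, 0.005, 0, -0.36, -0.1, -0.1, -4.5, 0, 0.005, 0, -0.36, -0.1, -0.1, -6.5, 0, 0.005, 0, -0.36, -0.1, -0.1, -7.3, 0, 0.005, 0, -0.36, -0.1, -0.1, -7.4, 0, 0.005, 0, -0.36, -0.1, -0.1, -7.4, 0, 0.005, 0, 1, -0.1, -0.1, -7.4, 0, 0.005, 0, 1, -0.1, -0.1, -7.4, 0, 0.005, 0, 1, -0.1, -0.1, -7.4, 0, 0.005, 0, 1, -0.1, -0.1, -7.4, 0, 0.005, 0, 1, -0.1, -0.1, -7.4, 0, 0.005, 0], "force": 12}}

```text
time_s: 13.77
ee_pos: [0.5388, 0.0651, 0.0425]
eef_rot: [3.141, 0.002, -0.1]
force: [0.9, -0.3, 6.9]
grip_width: 0.048
```

Emit:
{"op": "carry_out", "data": {"commands": [1, 0, 0, 0.5, 0, 0, 0, 1, 0, 0, 2, 0, 0, 0, 1, 0, 0, 4.5, 0, 0, 0, 1, 0, 0, 7, 0, 0, 0, 1, 0, -2, 9, 0, 0, 0, 1, -0.2, -5, 9.5, 0, 0, 0, 1, -0.5, -8.5, 9.5, 0, 0, 0, 1, -0.8, -12, 9.5, 0, 0, 0, 1, -1.1, -15.5, 9.5, 0, 0, 0, 1, -1.4, -19, 9.5, 0, 0, 0, 1, -1.7, -22, 9.5, 0, 0, 0, 1, -1.8, -24, 9.5, 0, 0, 0]}}

```text
time_s: 14.77
ee_pos: [0.5201, -0.1774, 0.1379]
eef_rot: [3.141, 0.002, -0.101]
force: [0.6, 0.5, -0.8]
grip_width: 0.048
```

Emit:
{"op": "carry_out", "data": {"commands": [1, -0.1, -3, 0, 0, 0, 0, 1, -0.1, -6, 0, 0, 0, 0, 1, -0.1, -8.1, 0, 0, 0, 0, 1, -0.1, -8.1, 0, 0, 0, 0, 1, -0.1, -8.1, -2, 0, 0, 0, 1, -0.1, -8.1, -4.5, 0, 0, 0, 1, -0.1, -8.1, -7, 0, 0, 0, 1, -0.1, -8.1, -8.5, 0, 0, 0, 1, -0.1, -8.1, -9, 0, 0, 0, 1, -0.1, -8.1, -9.2, 0, 0, 0, 1, -0.1, -8.1, -9.35, 0, 0, 0, 1, -0.1, -8.1, -9.35, 0, 0, 0]}}

```text
time_s: 15.77
ee_pos: [0.5196, -0.2585, 0.0455]
eef_rot: [3.14, 0.0, -0.101]
force: [0.5, 0.0, -1.0]
grip_width: 0.0478
```

Emit:
{"op": "carry_out", "data": {"commands": [1, 0, 0, -0.2, 0, 0, 0, 1, 0, 0, -0.2, 0, 0, 0, -0.5, 0, 0, -0.1, 0, 0, 0, -0.5, 0, 0, -0.1, 0, 0, 0, -0.5, 0, 0, 0, 0, 0, 0, -0.5, 0, 0, 2, 0, 0, 0, -0.5, 0, 0, 6, 0, 0, 0, -0.5, 0, 0, 10, 0, 0, 0, -0.3, 1, 4, 12, 0, 0, 0, -0.1, 2, 8, 13, 0, 0, 0, -0.1, 3, 12, 14, 0, 0, 0, -0.1, 4, 16, 15, 0, 0, 0]}}

```text
time_s: 16.77
ee_pos: [0.5582, -0.1029, 0.195]
eef_rot: [3.14, -0.001, -0.102]
force: [1.3, 0.4, -0.3]
grip_width: 0.0524
```

Emit:
{"op": "carry_out", "data": {"commands": [-0.1, 1, 4, 0.5, 0, 0, 0, -0.1, 2, 8, 0.5, 0, 0, 0, -0.1, 2, 12, 0.5, 0, 0, 0, -0.1, 2, 15, 0.5, 0, 0, 0, -0.1, 2, 16, 0.5, 0, 0, 0, -0.1, 2, 16, 0.5, 0, 0, 0, -0.1, 2, 16, 0.5, 0, 0, 0]}}

```text
time_s: 17.35
ee_pos: [0.5782, 0.0566, 0.2001]
eef_rot: [3.14, -0.001, -0.102]
force: [-0.5, -0.2, 0.6]
grip_width: 0.0517
```

```bash
python3 - <<'E'
from h import *
o=ctrl.get_obs(); print(o["ee_pos"],o["eef_rot"],o["grip_width"],o["force"])
p,d,W=rep("wrist",["wand_center"],pic="w2")
r=nets.silhouettes("wrist","wand_center")[0]; m=r["region"]&(d>0)
q=W[m]; c=p[m].astype(int)
pu=(c[:,0]>c[:,1]*1.5)&(c[:,2]<140); ye=(c[:,0]<90)&(c[:,1]>110)
for n,s in(("all",q[:,2]>0.018),("handle",pu),("star",ye)):
    k=q[s]; print(n,s.sum(),cv2.minAreaRect((k[:,:2]*1000).astype(np.float32)),np.percentile(k[:,2],[5,50,95]))
k=W[60:200,250:330]; k=W[(W[...,2]>.008)&(W[...,2]<.017)&(W[...,0]>.60)&(W[...,0]<.63)&(abs(W[...,1])<.1)&(d>0)]; print("ledge z",np.median(k[:,2]),len(k))
p,d,W=rep("top",["bottle_center","jar_center","eggcup_center"]); cv2.imwrite("pics/t2.png",cv2.resize(p[190:290,260:480],None,fx=3,fy=3))
rep("side",["eggcup_center"])
E
python3 -c "
import cv2,numpy as np
a=cv2.imread('pics/w2.png');b=cv2.imread('pics/t2.png');a=cv2.resize(a,None,fx=.45,fy=.45);c=np.zeros((480,660,3),np.uint8);c[:180,:288]=a;c[180:480]=b;cv2.imwrite('pics/c2.png',c)"
```

```text
[0.5781689  0.05661782 0.20009981] [ 3.13975241e+00 -6.15570499e-04 -1.01576653e-01] 0.05171039591878885 [-0.4786856  -0.17807845  0.64638159]Traceback (most recent call last):
  File "<stdin>", line 4, in <module>
IndexError: list index out of range
[ WARN:0@0.033] global loadsave.cpp:275 findDecoder imread_('pics/t2.png'): can't open/read file: check file path/integrity
Traceback (most recent call last):
TypeError: int() argument must be a string, a bytes-like object or a real number, not 'NoneType'
```

The network missed the wand (the gripper likely hides part); I use colour in a height band instead.

Run:
```python
from h import *
def wand(c,p,W,d):
    hsv=cv2.cvtColor(p,cv2.COLOR_BGR2HSV); H,S,V=[hsv[...,k].astype(int) for k in range(3)]
    b=(d>0)&(W[...,2]>.014)&(W[...,2]<.06)&(W[...,0]>.53)&(W[...,0]<.63)&(abs(W[...,1])<.15)
    for n,s in(("purple",(H>125)&(H<150)&(S>120)),("pink",(H>140)&(H<172)&(S<150)),("yellow",(H>20)&(H<35)&(S>120))):
        k=W[b&s]
        if len(k)>10: print(c,n,len(k),[np.round(x,1) for x in cv2.minAreaRect((k[:,:2]*1000).astype(np.float32))],"med",k.mean(0).round(4),"z95",np.percentile(k[:,2],[5,95]).round(4))
i=viewer.camera_info("wrist"); p,d=viewer.camera("wrist"); W=cloud("wrist",d,i); wand("wrist",p,W,d)
k=W[(W[...,2]>.006)&(W[...,2]<.019)&(W[...,0]>.61)&(W[...,0]<.635)&(abs(W[...,1])<.08)&(d>0)]; print("ledge z",np.median(k[:,2]),len(k))
a=cv2.resize(p,None,fx=.45,fy=.45)
p=cv2.imread("pics/w1.png"); z=np.load("w1.npz"); wand("w1",p,z["W"],z["d"])
p,d,W=rep("top",["bottle_center","jar_center","eggcup_center"]); wand("top",p,W,d)
rep("side",["eggcup_center"])
c=np.zeros((480,660,3),np.uint8);c[:180,:288]=a;c[180:480]=cv2.resize(p[190:290,260:480],None,fx=3,fy=3);cv2.imwrite('pics/c2.png',c)
```

```text
wrist purple 1299 [array([584.7, -43.4]), array([89.7, 24.6]), np.float64(85.2)] med [ 0.5852 -0.0403  0.0354] z95 [0.0333 0.0369]
wrist pink 1223 [array([604.9, -13.1]), array([270.2,  77.3]), np.float64(84.1)] med [0.5924 0.0314 0.0336] z95 [0.0285 0.0377]
wrist yellow 635 [array([595.8,  82.6]), array([36.3, 37.8]), np.float64(87.0)] med [0.5955 0.0822 0.0288] z95 [0.0264 0.0306]
ledge z 0.01181337709732169 2251
w1 purple 972 [array([584.1, -48.5]), array([100.2,  24.6]), np.float64(85.0)] med [ 0.5842 -0.044   0.0352] z95 [0.0318 0.0372]
w1 pink 911 [array([588.1, -12.1]), array([272.7,  72.5]), np.float64(87.6)] med [0.5916 0.0211 0.0336] z95 [0.0279 0.038 ]
w1 yellow 403 [array([573.2,  54.9]), array([102.8,  38.1]), np.float64(49.2)] med [0.5951 0.0815 0.029 ] z95 [0.0262 0.031 ]
bottle_center 0.76 [434, 229, 456, 250] top z 0.104 circ [ 503.2 -377.5   16.3] rect [[502.5, -376.8], [31.0, 28.0], 42.9]
jar_center 0.59 [412, 228, 434, 245] top z 0.0968 circ [ 510.9 -310.4   20.9] rect [[510.4, -311.0], [34.7, 39.9], 32.5]
eggcup_center 0.59 [394, 229, 416, 243] top z 0.0743 circ [ 516.8 -256.4   23.8] rect [[514.3, -257.5], [35.7, 45.3], 28.2]
top purple 240 [array([581.4, -49.3]), array([96.2, 24.8]), np.float64(85.9)] med [ 0.5805 -0.048   0.036 ] z95 [0.0305 0.0408]
top pink 37 [array([587.7, -67.9]), array([153.1,  44.9]), np.float64(82.7)] med [ 0.5822 -0.043   0.0364] z95 [0.0316 0.0411]
eggcup_center 0.96 [313, 288, 338, 325] top z 0.0752 circ [ 519.7 -262.2   24.3] rect [[515.0, -261.7], [38.3, 47.0], 2.2]
```

View pics/c2.png

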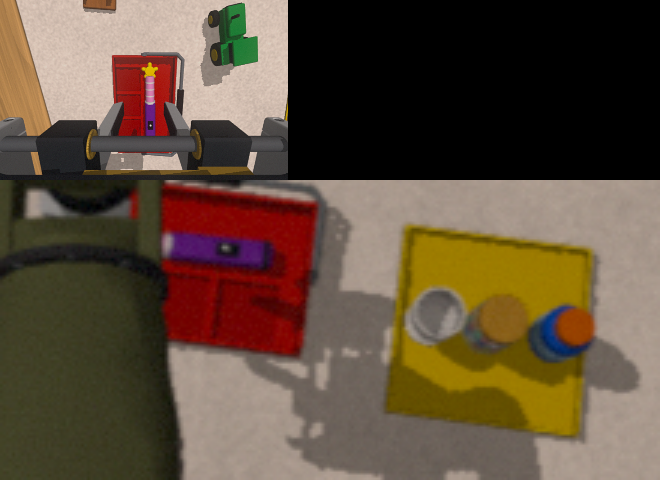

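Picture: the three stand upright in a row in the tray (egg cup (436,315), jar (500,320), bottle (570,330) in the lower panel); wand undisturbed. Wand balance point ≈ (0.587, −0.0165), direction 85.0°. Going for it.

Emit:
{"op": "carry_out", "data": {"commands": [-0.15, 0.4, -3.6, -3, 0, 0, 0.014, -0.15, 0.9, -7.3, -6, 0, 0, 0.014, -0.15, 0.9, -7.3, -9.5, 0, 0, 0.014, -0.15, 0.9, -7.3, -12.5, 0, 0, 0.014, -0.15, 0.9, -7.3, -14, 0, 0, 0.014, -0.15, 0.9, -7.3, -15, 0, 0, 0.014, -0.15, 0.9, -7.3, -16, 0, 0, 0.014, -0.15, 0.9, -7.3, -17, 0, 0, 0.014, -0.15, 0.9, -7.3, -18, 0, 0, 0.014, -0.15, 0.9, -7.3, -18.5, 0, 0, 0.014, -0.15, 0.9, -7.3, -18.5, 0, 0, 0.014, -0.15, 0.9, -7.3, -18.5, 0, 0, 0.014]}}

```text
time_s: 18.85
ee_pos: [0.5874, -0.0161, 0.0153]
eef_rot: [3.14, -0.001, -0.088]
force: [0.0, -0.5, 0.2]
grip_width: 0.0541
```

Emit:
{"op": "carry_out", "data": {"commands": [1, 0, 0, 0, 0, 0, 0, 1, 0, 0, 0, 0, 0, 0, 1, 0, 0, 0, 0, 0, 0, 1, 0, 0, 0, 0, 0, 0, 1, 0, 0, 0, 0, 0, 0, 1, 0, 0, 0, 0, 0, 0, 1, 0, 0, 0.7, 0, 0, 0, 1, 0, 0, 2.2, 0, 0, 0, 1, 0, 0, 4, 0, 0, 0, 1, 0, 0, 6, 0, 0, 0, 1, 0, 0, 8, 0, 0, 0, 1, 0, 0, 10, 0, 0, 0], "force": 25}}

```text
time_s: 19.85
ee_pos: [0.5872, -0.0161, 0.1166]
eef_rot: [3.14, -0.001, -0.088]
force: [-1.0, 0.2, -0.6]
grip_width: 0.0255
```

Run:
```python
from h import *
o=ctrl.get_obs(); print(o["ee_pos"],o["eef_rot"],o["grip_width"],o["force"])
for c in("top","side"):
    p,d=viewer.camera(c); W=cloud(c,d); cv2.imwrite(f"pics/{c}3.png",p)
    b=(d>0)&(W[...,0]>.42)&(W[...,0]<.6)&(W[...,1]>.21)&(W[...,1]<.43)
    for lo,hi in((.005,.05),(.028,.05)):
        k=W[b&(W[...,2]>lo)&(W[...,2]<hi)]; print(c,lo,len(k),[np.round(x,1) for x in cv2.minAreaRect((k[:,:2]*1000).astype(np.float32))],np.percentile(k[:,2],[50,95,99]).round(4))
```

```text
[ 0.58718826 -0.01612846  0.11662759] [ 3.14002607e+00 -7.68309882e-04 -8.83826032e-02] 0.025502815845732538 [-1.00577643  0.17952608 -0.5858927 ]
top 0.005 1524 [array([509.7, 320.2]), array([219.4, 179.1]), np.float64(89.9)] [0.0105 0.0266 0.0417]
top 0.028 66 [array([507.1, 317.2]), array([112.1,  64. ]), np.float64(79.9)] [0.0386 0.0455 0.0462]
side 0.005 900 [array([501.3, 315.2]), array([173.3,  92.4]), np.float64(79.6)] [0.0116 0.0347 0.0421]
side 0.028 74 [array([509.8, 313.8]), array([113.9,  63.2]), np.float64(79.9)] [0.0372 0.0431 0.0458]
```

Emit:
{"op": "carry_out", "data": {"commands": [1, 0.2, 2, 2, 0, 0, 0, 1, 0.4, 4.5, 4, 0, 0, 0, 1, 0.6, 7.5, 6, 0, 0, 0, 1, 0.8, 10.5, 7, 0, 0, 0, 1, 1, 13.5, 7, 0, 0, 0, 1, 1, 16.5, 7, 0, 0, 0, 1, 1, 19.5, 7, 0, 0, 0, 1, 1, 22.5, 7, 0, 0, 0, 1, 1, 24.5, 7, 0, 0, 0, 1, 1, 25, 7, 0, 0, 0, 1, 1, 25, 7, 0, 0, 0, 1, 1, 25, 7, 0, 0, 0]}}

```text
time_s: 20.95
ee_pos: [0.5986, 0.2331, 0.1879]
eef_rot: [3.139, -0.005, -0.088]
force: [0.0, -0.6, -0.7]
grip_width: 0.026
```

Run:
```python
from h import *
o=ctrl.get_obs(); print(o["ee_pos"],o["eef_rot"],o["grip_width"],o["force"])
i=viewer.camera_info("wrist"); p,d=viewer.camera("wrist"); W=cloud("wrist",d,i); cv2.imwrite("pics/w4.png",p)
b=(d>0)&(W[...,0]>.42)&(W[...,0]<.58)&(W[...,1]>.21)&(W[...,1]<.43)
for lo,hi in((.006,.05),(.028,.05)):
    k=W[b&(W[...,2]>lo)&(W[...,2]<hi)]; print(lo,len(k),[np.round(x,1) for x in cv2.minAreaRect((k[:,:2]*1000).astype(np.float32))],np.percentile(k[:,2],[50,95,99]).round(4))
k=W[b&(W[...,2]>.017)&(W[...,2]<.03)]; print("seat",np.histogram(k[:,2],bins=np.arange(.017,.031,.001)))
```

```text
[0.59861651 0.23308409 0.18786424] [ 3.13932183 -0.00514453 -0.08834524] 0.02599311036627296 [ 0.02380567 -0.61352466 -0.68534213]
0.006 11832 [array([509.4, 315.7]), array([170.3,  75.4]), np.float64(79.9)] [0.0099 0.0312 0.0408]
0.028 646 [array([510. , 315.8]), array([111.8,  63.3]), np.float64(80.1)] [0.0395 0.0415 0.0424]
seat (array([ 22,  21,  37, 190, 482, 352,  63,  15,  19,  16,   9,  18,  16]), array([0.017, 0.018, 0.019, 0.02 , 0.021, 0.022, 0.023, 0.024, 0.025,
       0.026, 0.027, 0.028, 0.029, 0.03 ]))
```

View pics/w4.png

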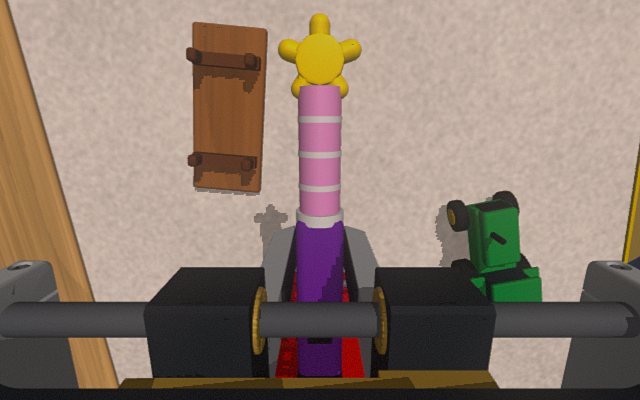

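Picture: the wand is firmly held, tractor clear; stand seen at (230,105) with both forks. Lining up over it.

Emit:
{"op": "carry_out", "data": {"commands": [1, -2, 2, -1, 0, 0.005, -0.02, 1, -4.5, 4, -3, 0, 0.005, -0.045, 1, -6.5, 6, -5, 0, 0.005, -0.07, 1, -8, 7.5, -7, 0, 0.005, -0.087, 1, -8.9, 8.3, -9, 0, 0.005, -0.087, 1, -8.9, 8.3, -11, 0, 0.005, -0.087, 1, -8.9, 8.3, -11, 0, 0.005, -0.087, 1, -8.9, 8.3, -11, 0, 0.005, -0.087]}}

```text
time_s: 21.67
ee_pos: [0.51, 0.3145, 0.078]
eef_rot: [3.138, 0.0, -0.177]
force: [-0.2, 0.1, -0.8]
grip_width: 0.0262
```

Emit:
{"op": "carry_out", "data": {"commands": [1, 0, 0.1, -1.5, 0.003, 0, 0, 1, 0, 0.1, -3, 0.003, 0, 0, 1, 0, 0.1, -4, 0.003, 0, 0, 1, 0, 0.1, -4.7, 0.003, 0, 0, 1, 0, 0.1, -5.1, 0.003, 0, 0, 1, 0, 0.1, -5.1, 0.003, 0, 0, 1, 0, 0.1, -5.1, 0.003, 0, 0]}}

```text
time_s: 22.25
ee_pos: [0.5104, 0.3156, 0.0277]
eef_rot: [3.141, 0.0, -0.177]
force: [-0.2, 0.3, -0.5]
grip_width: 0.0259
```

Emit:
{"op": "carry_out", "data": {"commands": [1, 0, 0, -0.15, 0, 0, 0, 1, 0, 0, -0.25, 0, 0, 0, 1, 0, 0, -0.25, 0, 0, 0]}}

```text
time_s: 22.5
ee_pos: [0.5106, 0.3157, 0.0256]
eef_rot: [-3.141, -0.0, -0.177]
force: [0.5, 0.6, 0.2]
grip_width: 0.0258
```

Emit:
{"op": "carry_out", "data": {"commands": [0.2, 0, 0, -0.05, 0, 0, 0, -0.1, 0, 0, -0.05, 0, 0, 0, -0.1, 0, 0, -0.05, 0, 0, 0, -0.1, 0, 0, 0, 0, 0, 0, -0.1, 0, 0, 1, 0, 0, 0, -0.1, 0, 0, 3, 0, 0, 0, -0.1, 0, 0, 6, 0, 0, 0, -0.1, 0, 0, 10, 0, 0, 0, -0.2, 0, -3, 13, 0, 0, 0.03, -0.2, 0, -6, 15, 0, 0, 0.07, -0.2, 0, -8, 16, 0, 0, 0.077, -0.2, 0, -8, 16, 0, 0, 0.077]}}

```text
time_s: 23.5
ee_pos: [0.5117, 0.2333, 0.1894]
eef_rot: [-3.139, -0.005, -0.102]
force: [0.9, 0.3, 0.2]
grip_width: 0.0567
```

Run:
```python
from h import *
o=ctrl.get_obs(); print(o["ee_pos"],o["eef_rot"],o["grip_width"],o["force"])
i=viewer.camera_info("wrist"); p,d=viewer.camera("wrist"); W=cloud("wrist",d,i); cv2.imwrite("pics/w5.png",p[:300])
hsv=cv2.cvtColor(p,cv2.COLOR_BGR2HSV); H,S=hsv[...,0].astype(int),hsv[...,1]
b=(d>0)&(W[...,0]>.42)&(W[...,0]<.6)&(W[...,1]>.2)&(W[...,1]<.46)&(W[...,2]<.08)&(W[...,2]>.03)
for n,s in(("purple",(H>125)&(H<150)&(S>120)),("yellow",(H>22)&(H<35)&(S>150))):
    k=W[b&s]
    if len(k)>10: print(n,len(k),[np.round(x,1) for x in cv2.minAreaRect((k[:,:2]*1000).astype(np.float32))],np.percentile(k[:,2],[5,50,95]).round(4))
```

```text
[0.51168869 0.23329922 0.18943569] [-3.13949002 -0.0051052  -0.10226414] 0.05672402053787215 [0.88234564 0.29104651 0.20072878]
purple 2085 [array([504.9, 282.6]), array([101.3,  25.1]), np.float64(79.9)] [0.043  0.0452 0.0467]
yellow 179 [array([526.1, 401.1]), array([11.5, 26.1]), np.float64(78.7)] [0.0352 0.0378 0.0393]
```

View pics/w5.png

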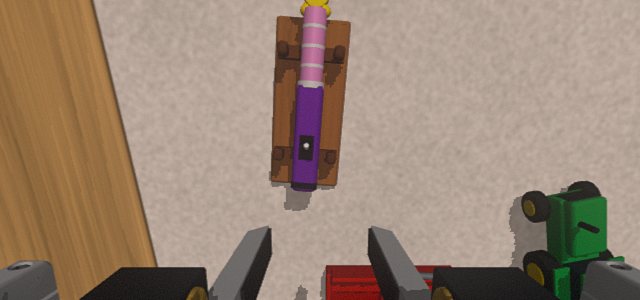

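Picture: the wand lies in both forks (forks at (310,50) and (305,155)), top at 45.7 mm as expected. Now a look at the empty pockets on the way back.

Emit:
{"op": "carry_out", "data": {"commands": [-0.4, 0.5, -3.5, 1, 0, 0.005, 0, -0.4, 1, -7, 1, 0, 0.005, 0, -0.4, 1.5, -10.5, 1, 0, 0.005, 0, -0.4, 2, -14, 1, 0, 0.005, 0, -0.4, 2.5, -16, 1, 0, 0.005, 0, -0.4, 2.8, -17.3, 1, 0, 0.005, 0, -0.4, 2.8, -17.3, 1, 0, 0.005, 0, -0.4, 2.8, -17.3, 1, 0, 0.005, 0]}}

```text
time_s: 24.22
ee_pos: [0.5392, 0.0624, 0.1973]
eef_rot: [-3.14, 0.003, -0.103]
force: [-0.4, 0.0, 0.4]
grip_width: 0.0659
```

Run:
```python
from h import *
o=ctrl.get_obs(); print(o["ee_pos"],o["eef_rot"],o["grip_width"],o["force"])
i=viewer.camera_info("wrist"); p,d=viewer.camera("wrist"); W=cloud("wrist",d,i)
a=-.105; ex=np.array([np.cos(a),np.sin(a)]); ey=np.array([-np.sin(a),np.cos(a)])
c0=np.array([.532,-.004]); L=np.stack([(W[...,:2]-c0)@ex,(W[...,:2]-c0)@ey],-1)*1000
for y0 in(70,0,-70):
    m=(d>0)&(W[...,2]<.0075)&(W[...,2]>-.003)&(abs(L[...,0])<40)&(abs(L[...,1]-y0)<40); k=W[m]; l=L[m]
    if len(k)<50: print(y0,"few",len(k)); continue
    print(y0,len(k),[np.round(x,1) for x in cv2.minAreaRect((k[:,:2]*1000).astype(np.float32))],"local",np.percentile(l,[1,99],axis=0).round(1).tolist(),"z",np.median(k[:,2]).round(4))
# height map
g=np.full((240,280),0,np.float32); m=(d>0)&(abs(L[...,0])<60)&(abs(L[...,1])<140)
u=((L[m][:,0]+60)*2).astype(int);v=((140-L[m][:,1])).astype(int)
g2=np.zeros((280,240),np.uint8); g2[v.clip(0,279),u.clip(0,239)]=np.clip(W[m][:,2]*1000*6,1,255)
cv2.imwrite("pics/hm.png",np.hstack([cv2.resize(g2,(360,400)),cv2.resize(p,(440,275)).max(2)[:0].reshape(-1,0) if 0 else p[:400,200:600].max(2)]))
```

```text
[0.53919168 0.06242236 0.19734795] [-3.14030273e+00  2.53873017e-03 -1.02921562e-01] 0.06587092563000023 [-0.37348869  0.02584414  0.36736774]
70 2891 [array([535.3,  66. ]), array([78., 72.]), np.float64(84.0)] local [[-39.5, 36.7], [31.6, 97.0]] z 0.0028
0 2693 [array([528. ,  -3.3]), array([79.4, 71.9]), np.float64(84.0)] local [[-39.4, -33.4], [31.6, 39.1]] z 0.0028
-70 1938 [array([521.4, -65.2]), array([64. , 71.6]), np.float64(84.0)] local [[-39.3, -92.5], [31.5, -30.4]] z 0.0028
```

View pics/hm.png

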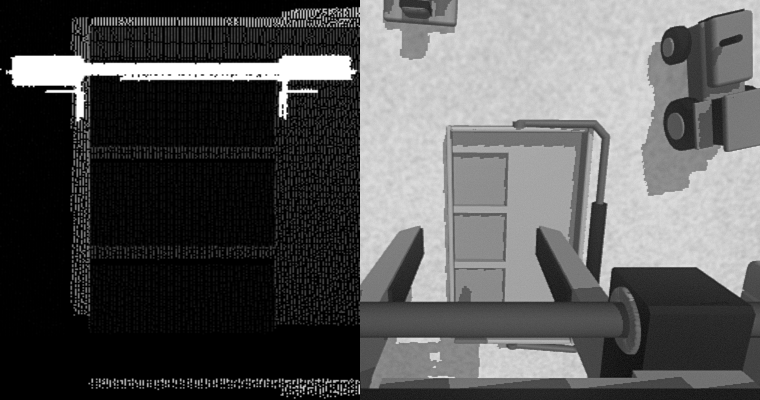

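Picture/height map: three pockets clear; their measured centres agree with the text and with the original positions within 3 mm. Fetching the egg cup.

Emit:
{"op": "carry_out", "data": {"commands": [-0.4, -0.3, -4, -1, 0, 0, 0, -0.4, -0.6, -8, -2, 0, 0, 0, -0.4, -0.9, -12, -3, 0, 0, 0, -0.4, -1.1, -16, -3, 0, 0, 0, -0.4, -1.3, -20, -3, 0, 0, 0, -0.4, -1.6, -24, -3, 0, 0, 0, -0.4, -1.8, -28, -3, 0, 0, 0, -0.4, -1.95, -31, -4, 0, 0, 0, -0.4, -1.95, -32.1, -5, 0, 0, 0, -0.4, -1.95, -32.1, -6, 0, 0, 0, -0.4, -1.95, -32.1, -7, 0, 0, 0, -0.4, -1.95, -32.1, -7, 0, 0, 0]}}

```text
time_s: 25.27
ee_pos: [0.5193, -0.2556, 0.1249]
eef_rot: [-3.139, 0.006, -0.1]
force: [-0.6, 1.6, -0.7]
grip_width: 0.066
```

Emit:
{"op": "carry_out", "data": {"commands": [-0.4, 0, -0.3, -0.5, 0, -0.005, 0, -0.4, 0, -0.3, -3, 0, -0.005, 0, -0.4, 0, -0.3, -5.5, 0, -0.005, 0, -0.4, 0, -0.3, -7.3, 0, -0.005, 0, -0.4, 0, -0.3, -8, 0, -0.005, 0, -0.4, 0, -0.3, -8, 0, -0.005, 0, -0.4, 0, -0.3, -8, 0, -0.005, 0, 1, 0, -0.3, -8, 0, -0.005, 0, 1, 0, -0.3, -8, 0, -0.005, 0, 1, 0, -0.3, -8, 0, -0.005, 0, 1, 0, -0.3, -8, 0, -0.005, 0, 1, 0, -0.3, -8, 0, -0.005, 0], "force": 12}}

```text
time_s: 26.27
ee_pos: [0.5198, -0.2588, 0.0458]
eef_rot: [-3.139, -0.001, -0.1]
force: [0.9, 1.0, 5.5]
grip_width: 0.0477
```

Emit:
{"op": "carry_out", "data": {"commands": [1, 0, 0, 0.5, 0, 0, 0, 1, 0, 0, 2, 0, 0, 0, 1, 0, 0, 4.5, 0, 0, 0, 1, 0, 0, 7, 0, 0, 0, 1, 0.2, 2, 9, 0, 0, 0, 1, 0.4, 5, 9.5, 0, 0, 0, 1, 0.6, 8.5, 9.5, 0, 0, 0, 1, 0.8, 12, 9.5, 0, 0, 0, 1, 1, 15.5, 9.5, 0, 0, 0, 1, 1.3, 19, 9.5, 0, 0, 0, 1, 1.5, 22.5, 9.5, 0, 0, 0, 1, 1.7, 26, 9.5, 0, 0, 0]}}

```text
time_s: 27.27
ee_pos: [0.5364, 0.0028, 0.1411]
eef_rot: [-3.139, -0.001, -0.1]
force: [-0.1, 0.2, -0.4]
grip_width: 0.0482
```

Emit:
{"op": "carry_out", "data": {"commands": [1, 0.2, 3, 0, 0, 0, 0, 1, 0.35, 5.5, -1, 0, 0, 0, 1, 0.35, 6.1, -2.5, 0, 0, 0, 1, 0.35, 6.1, -4, 0, 0, 0, 1, 0.35, 6.1, -6, 0, 0, 0, 1, 0.35, 6.1, -7, 0, 0, 0, 1, 0.35, 6.1, -8, 0, 0, 0, 1, 0.35, 6.1, -8.8, 0, 0, 0, 1, 0.35, 6.1, -9.2, 0, 0, 0, 1, 0.35, 6.1, -9.4, 0, 0, 0, 1, 0.35, 6.1, -9.4, 0, 0, 0]}}

```text
time_s: 28.18
ee_pos: [0.54, 0.0637, 0.0472]
eef_rot: [-3.139, -0.001, -0.1]
force: [0.5, -0.4, -1.3]
grip_width: 0.0481
```

Emit:
{"op": "carry_out", "data": {"commands": [1, 0, 0, -0.15, 0, 0, 0, 1, 0, 0, -0.3, 0, 0, 0, 1, 0, 0, -0.3, 0, 0, 0, 1, 0, 0, -0.3, 0, 0, 0]}}

```text
time_s: 28.52
ee_pos: [0.5406, 0.0637, 0.0448]
eef_rot: [-3.138, -0.002, -0.101]
force: [1.3, -1.2, 3.2]
grip_width: 0.048
```

Emit:
{"op": "carry_out", "data": {"commands": [-0.4, 0, 0, 0, 0, 0, 0, -0.4, 0, 0, 0, 0, 0, 0, -0.4, 0, 0, 0, 0, 0, 0, -0.4, 0, 0, 0.5, 0, 0, 0, -0.4, 0, 0, 3, 0, 0, 0, -0.4, 0, 0, 6.5, 0, 0, 0, -0.4, 0, 0, 10, 0, 0, 0, -0.4, -0.2, -4, 12, 0, 0, 0, -0.4, -0.5, -8, 12.5, 0, 0, 0, -0.4, -0.7, -12, 12.5, 0, 0, 0, -0.4, -1, -16, 12.5, 0, 0, 0, -0.4, -1.3, -20, 12.5, 0, 0, 0]}}

```text
time_s: 29.52
ee_pos: [0.527, -0.1381, 0.1705]
eef_rot: [-3.139, -0.003, -0.1]
force: [0.6, 0.1, 0.3]
grip_width: 0.0657
```

Run:
```python
from h import *
rep("side",["eggcup_center"]); rep("top",["eggcup_center","jar_center","bottle_center"]); o=ctrl.get_obs(); print(o["ee_pos"],o["eef_rot"],o["grip_width"])
```

```text
eggcup_center 0.73 [266, 202, 277, 220] top z 0.0611 circ [524.9  46.5   5.1] rect [[524.3, 46.0], [2.0, 10.3], 32.6]
eggcup_center 0.68 [283, 218, 302, 235] top z 0.075 circ [538.   64.6  23.9] rect [[537.7, 65.3], [44.7, 43.4], 2.1]
jar_center 0.64 [413, 229, 434, 245] top z 0.0966 circ [ 510.  -311.7   20.8] rect [[510.8, -313.3], [35.1, 37.4], 36.3]
bottle_center 0.87 [434, 227, 458, 253] top z 0.1028 circ [ 503.4 -379.    17.3] rect [[502.8, -378.7], [30.3, 30.5], 60.1]
[ 0.52760498 -0.13536666  0.16992268] [-3.13827776e+00 -2.12655300e-03 -9.97200023e-02] 0.06585156218708613
```

Emit:
{"op": "carry_out", "data": {"commands": [-0.4, -0.3, -4, 0, 0, 0, 0, -0.4, -0.6, -8, 0, 0, 0, 0, -0.4, -0.9, -12, 0, 0, 0, 0, -0.4, -1.3, -16, 0, 0, 0, 0, -0.4, -1.5, -18.2, 0, 0, 0, 0, -0.4, -1.5, -18.2, -1, 0, 0, 0, -0.4, -1.5, -18.2, -3, 0, 0, 0, -0.4, -1.5, -18.2, -6, 0, 0, 0, -0.4, -1.5, -18.2, -9, 0, 0, 0, -0.4, -1.5, -18.2, -11.5, 0, 0, 0, -0.4, -1.5, -18.2, -12.5, 0, 0, 0, -0.4, -1.5, -18.2, -12.5, 0, 0, 0]}}

```text
time_s: 30.82
ee_pos: [0.5122, -0.3153, 0.0427]
eef_rot: [-3.136, 0.001, -0.098]
force: [-0.3, 0.0, -0.7]
grip_width: 0.0657
```

Emit:
{"op": "carry_out", "data": {"commands": [1, 0, 0, 0, 0, 0, 0, 1, 0, 0, 0, 0, 0, 0, 1, 0, 0, 0, 0, 0, 0, 1, 0, 0, 0, 0, 0, 0, 1, 0, 0, 0, 0, 0, 0, 1, 0, 0, 1, 0, 0, 0, 1, 0, 0, 3, 0, 0, 0, 1, 0, 0, 5.5, 0, 0, 0, 1, 0, 0, 8, 0, 0, 0, 1, 0.2, 2.5, 9, 0, 0, 0, 1, 0.4, 5, 9, 0, 0, 0, 1, 0.6, 8, 9, 0, 0, 0], "force": 20}}

```text
time_s: 31.82
ee_pos: [0.5182, -0.2353, 0.1343]
eef_rot: [-3.137, -0.0, -0.1]
force: [0.0, 0.6, -1.8]
grip_width: 0.0494
```

Emit:
{"op": "carry_out", "data": {"commands": [1, 0.2, 3, 0, -0.004, 0, 0, 1, 0.4, 6.5, 0, -0.004, 0, 0, 1, 0.7, 10, 0, -0.004, 0, 0, 1, 0.9, 13.5, 0, -0.004, 0, 0, 1, 1.1, 17, 0, -0.004, 0, 0, 1, 1.3, 20.5, 0, -0.004, 0, 0, 1, 1.4, 22.5, 0, -0.004, 0, 0, 1, 1.4, 23.1, -1, -0.004, 0, 0, 1, 1.4, 23.1, -3, -0.004, 0, 0, 1, 1.4, 23.1, -5, -0.004, 0, 0, 1, 1.4, 23.1, -6, -0.004, 0, 0, 1, 1.4, 23.1, -6, -0.004, 0, 0]}}

```text
time_s: 32.82
ee_pos: [0.531, -0.0049, 0.0723]
eef_rot: [-3.141, 0.003, -0.1]
force: [-0.1, -0.8, -2.0]
grip_width: 0.0496
```

Emit:
{"op": "carry_out", "data": {"commands": [1, 0.15, 0.1, -0.8, 0, 0, 0, 1, 0.15, 0.1, -1.6, 0, 0, 0, 1, 0.15, 0.1, -2.3, 0, 0, 0, 1, 0.15, 0.1, -2.7, 0, 0, 0, 1, 0.15, 0.1, -2.9, 0, 0, 0, 1, 0.15, 0.1, -3.05, 0, 0, 0, 1, 0.15, 0.1, -3.1, 0, 0, 0, 1, 0.15, 0.1, -3.1, 0, 0, 0]}}

```text
time_s: 33.48
ee_pos: [0.5324, -0.0041, 0.0431]
eef_rot: [3.141, 0.003, -0.1]
force: [-11.6, -0.5, 22.2]
grip_width: 0.0497
```

Emit:
{"op": "carry_out", "data": {"commands": [1, 0, 0, 0, 0, 0, 0, -0.4, 0, 0, 0, 0, 0, 0, -0.4, 0, 0, 0, 0, 0, 0, -0.4, 0, 0, 0, 0, 0, 0, -0.4, 0, 0, 0.5, 0, 0, 0, -0.4, 0, 0, 3, 0, 0, 0, -0.4, 0, 0, 6.5, 0, 0, 0, -0.4, 0, 0, 10, 0, 0, 0, -0.4, -0.2, -4, 12, 0, 0, 0, -0.4, -0.5, -8, 12.5, 0, 0, 0, -0.4, -0.7, -12, 12.5, 0, 0, 0, -0.4, -1, -16, 12.5, 0, 0, 0]}}

```text
time_s: 34.48
ee_pos: [0.5223, -0.166, 0.1693]
eef_rot: [3.141, 0.001, -0.099]
force: [1.3, 0.1, -0.8]
grip_width: 0.0656
```

Run:
```python
from h import *
rep("side",["jar_center"]); p,d,W=rep("top",["eggcup_center","jar_center","bottle_center"]); o=ctrl.get_obs(); print(o["ee_pos"],o["eef_rot"],o["grip_width"])
```

```text
jar_center 0.52 [275, 211, 294, 236] top z 0.0828 circ [513.8 -19.2   4.6] rect [[513.6, -19.3], [1.7, 9.2], 28.5]
eggcup_center 0.68 [282, 215, 303, 233] top z 0.0742 circ [537.3  63.9  23.4] rect [[537.5, 61.1], [44.4, 37.7], 18.7]
jar_center 0.82 [309, 219, 323, 236] top z 0.0965 circ [527.9  -5.   21.8] rect [[527.1, -5.1], [38.2, 40.5], 46.8]
bottle_center 0.71 [435, 228, 458, 252] top z 0.1042 circ [ 502.8 -378.7   16.9] rect [[503.0, -378.9], [33.3, 24.8], 20.0]
[ 0.52250785 -0.16320227  0.1681345 ] [-3.14158051  0.00323875 -0.09931871] 0.06568817488867713
```

Emit:
{"op": "carry_out", "data": {"commands": [-0.4, -0.3, -4, 0, 0, 0, 0, -0.4, -0.6, -8, 0, 0, 0, 0, -0.4, -0.9, -12, 0, 0, 0, 0, -0.4, -1.2, -16, 0, 0, 0, 0, -0.4, -1.5, -20, 0, 0, 0, 0, -0.4, -1.6, -21.7, 0, 0, 0, 0, -0.4, -1.6, -21.7, -1, 0, 0, 0, -0.4, -1.6, -21.7, -3.5, 0, 0, 0, -0.4, -1.6, -21.7, -7, 0, 0, 0, -0.4, -1.6, -21.7, -10, 0, 0, 0, -0.4, -1.6, -21.7, -11.9, 0, 0, 0, -0.4, -1.6, -21.7, -11.9, 0, 0, 0]}}

```text
time_s: 35.78
ee_pos: [0.5056, -0.3767, 0.0444]
eef_rot: [-3.137, 0.009, -0.097]
force: [-1.1, 0.4, -0.5]
grip_width: 0.0656
```

Emit:
{"op": "carry_out", "data": {"commands": [1, 0, 0, 0, 0, 0, 0, 1, 0, 0, 0, 0, 0, 0, 1, 0, 0, 0, 0, 0, 0, 1, 0, 0, 0, 0, 0, 0, 1, 0, 0, 0, 0, 0, 0, 1, 0, 0, 1, 0, 0, 0, 1, 0, 0, 3, 0, 0, 0, 1, 0, 0, 5.5, 0, 0, 0, 1, 0, 0, 8, 0, 0, 0, 1, 0.2, 2.5, 9, 0, 0, 0, 1, 0.4, 5, 9, 0, 0, 0, 1, 0.6, 8, 9, 0, 0, 0]}}

```text
time_s: 36.78
ee_pos: [0.5116, -0.2968, 0.1361]
eef_rot: [-3.138, 0.007, -0.099]
force: [0.8, 0.5, -0.8]
grip_width: 0.0483
```

Emit:
{"op": "carry_out", "data": {"commands": [1, 0.2, 3, 0, 0, 0, 0, 1, 0.4, 6.5, 0, 0, 0, 0, 1, 0.6, 10, 0, 0, 0, 0, 1, 0.9, 13.5, 0, 0, 0, 0, 1, 1.1, 17, 0, 0, 0, 0, 1, 1.3, 20, 0, 0, 0, 0, 1, 1.4, 22, 0, 0, 0, 0, 1, 1.4, 22.6, -1, 0, 0, 0, 1, 1.4, 22.6, -3, 0, 0, 0, 1, 1.4, 22.6, -5, 0, 0, 0, 1, 1.4, 22.6, -6, 0, 0, 0, 1, 1.4, 22.6, -6, 0, 0, 0]}}

```text
time_s: 37.78
ee_pos: [0.5244, -0.0712, 0.0742]
eef_rot: [-3.138, 0.011, -0.099]
force: [-0.5, -0.1, -0.4]
grip_width: 0.0486
```

Run:
```python
from h import *
o=ctrl.get_obs(); print(o["ee_pos"],o["eef_rot"],o["grip_width"],o["force"])
rep("side",["bottle_center"],pic="s6"); rep("top",["bottle_center"])
a=cv2.imread("pics/s6.png")[150:290,230:370]; cv2.imwrite("pics/s6c.png",cv2.resize(a,None,fx=4,fy=4,interpolation=2))
```

```text
[ 0.52442488 -0.07117476  0.07415168] [-3.13823812  0.01085107 -0.09927541] 0.04864098873079801 [-0.46385885 -0.06099825 -0.43014368]
bottle_center 0.73 [278, 214, 302, 256] top z 0.1302 circ [524.3 -81.1  17. ] rect [[524.6, -81.7], [31.4, 31.3], 47.1]
```

View pics/s6c.png

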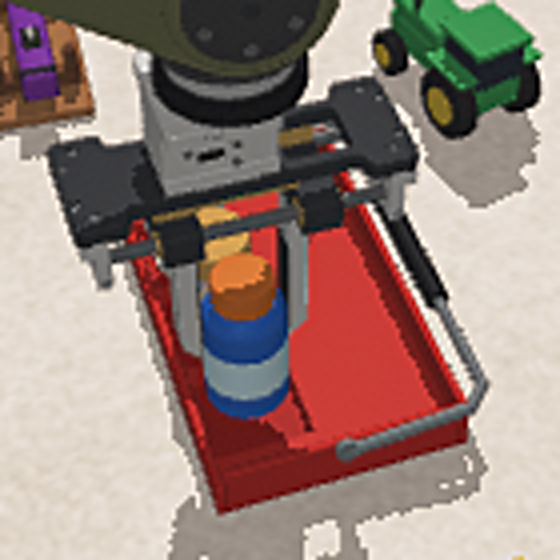

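Picture: the bottle hangs upright over its pocket (cap (240,280), foot (245,405)), about 2 mm too far out; correcting and lowering.

Emit:
{"op": "carry_out", "data": {"commands": [1, 0.1, 0.2, 0, 0, -0.008, 0, 1, 0.1, 0.2, -0.8, 0, -0.008, 0, 1, 0.1, 0.2, -1.6, 0, -0.008, 0, 1, 0.1, 0.2, -2.2, 0, -0.008, 0, 1, 0.1, 0.2, -2.5, 0, -0.008, 0, 1, 0.1, 0.2, -2.7, 0, -0.008, 0, 1, 0.1, 0.2, -2.8, 0, -0.008, 0, 1, 0.1, 0.2, -2.8, 0, -0.008, 0]}}

```text
time_s: 38.65
ee_pos: [0.5271, -0.0692, 0.0491]
eef_rot: [-3.138, -0.002, -0.099]
force: [0.7, -0.5, -1.3]
grip_width: 0.0489
```

Emit:
{"op": "carry_out", "data": {"commands": [1, -0.1, 0, -0.15, 0, 0, 0, 1, -0.1, 0, -0.3, 0, 0, 0, 1, -0.1, 0, -0.35, 0, 0, 0, 1, -0.1, 0, -0.35, 0, 0, 0]}}

```text
time_s: 38.98
ee_pos: [0.5261, -0.0692, 0.0455]
eef_rot: [-3.138, -0.002, -0.099]
force: [-0.2, 0.9, -1.0]
grip_width: 0.0488
```

Emit:
{"op": "carry_out", "data": {"commands": [1, 0, 0, -0.1, 0, 0, 0, 1, 0, 0, -0.2, 0, 0, 0, 1, 0, 0, -0.2, 0, 0, 0]}}

```text
time_s: 39.23
ee_pos: [0.5267, -0.0693, 0.0446]
eef_rot: [-3.138, -0.003, -0.099]
force: [-1.6, 0.2, 10.6]
grip_width: 0.0486
```

Emit:
{"op": "carry_out", "data": {"commands": [1, 0, 0, 0.05, 0, 0, 0, -0.4, 0, 0, 0.05, 0, 0, 0, -0.4, 0, 0, 0.05, 0, 0, 0, -0.4, 0, 0, 0.05, 0, 0, 0, -0.4, 0, 0, 0.8, 0, 0, 0, -0.4, 0, 0, 3.5, 0, 0, 0, -0.4, 0, 0, 7, 0, 0, 0, -0.4, 0, 0, 11, 0, 0, 0, -0.4, 0, 2, 15, 0, 0, 0, -0.4, 0, 6, 19, 0, 0, 0, -0.4, 0, 10, 22, 0, 0, 0, -0.4, 0, 14, 24, 0, 0, 0]}}

```text
time_s: 40.23
ee_pos: [0.5265, 0.047, 0.2728]
eef_rot: [-3.138, -0.006, -0.1]
force: [0.4, 1.0, 0.5]
grip_width: 0.0661
```

Emit:
{"op": "carry_out", "data": {"commands": [-0.4, 0, 2, 0, 0, 0, 0, -0.4, 0, 2, 0, 0, 0, 0, -0.4, 0, 2, 0, 0, 0, 0]}}

```text
time_s: 40.48
ee_pos: [0.5262, 0.0675, 0.2732]
eef_rot: [-3.138, -0.006, -0.098]
force: [1.1, -0.1, 0.4]
grip_width: 0.0655
```

Run:
```python
from h import *
o=ctrl.get_obs(); print(o["ee_pos"],o["eef_rot"],o["grip_width"],o["force"])
p1,_,_=rep("wrist",["jar_center","eggcup_center","bottle_center","tractor_center","stacker_center"])
p2,_,_=rep("side",["jar_center","eggcup_center","bottle_center","wand_center","tractor_center","stacker_center"])
rep("top",["tractor_center","stacker_center"])
a=cv2.resize(p1[60:320,180:560],(400,274)); b=cv2.resize(p2[120:290,200:430],(400,296))
cv2.imwrite("pics/f.png",np.hstack([np.pad(a,((0,22),(0,0),(0,0))),b]))
```

```text
[0.52624149 0.06754927 0.27317403] [-3.13793041 -0.00635306 -0.09847816] 0.06550510749921953 [ 1.13509317 -0.0889969   0.35729497]
jar_center 0.82 [307, 202, 351, 258] top z 0.092 circ [532.8  -4.8  22.5] rect [[532.8, -5.3], [43.3, 44.0], 2.9]
eggcup_center 0.65 [310, 155, 351, 202] top z 0.0732 circ [541.3  64.   23.8] rect [[541.4, 64.1], [47.0, 45.2], 84.4]
bottle_center 0.82 [310, 257, 349, 303] top z 0.0996 circ [527.  -71.8  17.2] rect [[527.4, -67.8], [21.1, 34.2], 85.5]
tractor_center 0.7 [478, 36, 570, 148] top z 0.0828 circ [782.3 128.8  50.3] rect [[781.5, 130.2], [48.0, 95.4], 6.7]
jar_center 0.93 [275, 199, 295, 240] top z 0.0936 circ [533.3 -10.1  22. ] rect [[531.4, -10.5], [39.5, 39.7], 7.6]
eggcup_center 0.7 [266, 186, 287, 219] top z 0.0744 circ [540.3  61.7  25.6] rect [[540.1, 61.2], [47.9, 45.4], 85.2]
bottle_center 0.8 [279, 221, 305, 262] top z 0.1009 circ [527.7 -78.5  17.9] rect [[527.5, -78.7], [34.5, 28.9], 67.2]
wand_center 0.78 [227, 135, 244, 173] top z 0.0496 circ [509.8 320.9  94.3] rect [[512.4, 320.4], [188.5, 22.1], 79.7]
tractor_center 0.94 [322, 147, 365, 183] top z 0.0843 circ [782.5 103.1  30.5] rect [[783.1, 104.0], [42.6, 51.4], 4.4]
stacker_center 0.66 [391, 232, 420, 268] top z 0.0925 circ [ 771.2 -205.3    7.7] rect [[769.7, -205.4], [10.5, 14.3], 22.8]
tractor_center 0.61 [250, 135, 294, 160] top z 0.0859 circ [777.4 131.6  48.4] rect [[780.6, 132.4], [48.7, 92.1], 2.3]
```

View pics/f.png

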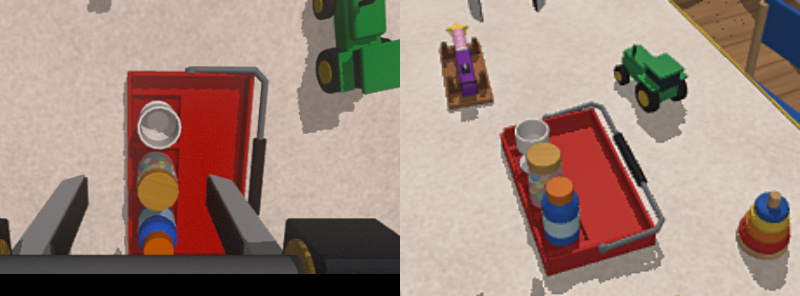

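All three are back upright in their pockets: tops at 92, 73 and 100 mm, the same as at the start. The wand is on its stand and the bystanders haven't moved. Handing in.

```bash
python3 -c "
from h import *
print(ticket.hand_in())"
```

```text
the job is handed in; nothing more can be done
None
```

The job is done and handed in at about 41 s on the robot's clock; hand-in reports no verdict. I stood the bottle, jar and egg cup on the yellow tray, laid the wand in both forks of its stand, then put the egg cup, jar and bottle back in their own pockets.

**Last checks:**
- **Wand:** the close look after placing shows it in both forks, with its top at about 46 mm as expected. Its balance point is about 1 mm from the middle of the stand.
- **Jar, egg cup and bottle:** all stand upright in their own pockets. Their tops measured 92, 73 and 100 mm, matching the start, and each is within about 4 mm of its pocket centre.
- **Tractor and stacker:** neither shows any movement. The stacker was only seen from the side at the end, because the network did not find it in the last top view.
- **Forces:** the highest force I read was about 25 N, when setting the jar down in its pocket. I only read forces at the end of each move.

**Disagreements and failures:** the top and side cameras differed from the wrist camera by 2–7 mm, so I relied on the wrist camera for the grasp and placing positions. The network also missed the wand once, and I found it by colour and depth instead.

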